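Clear the form and line up the stamp

ROBOT

A 7-joint arm with a two-finger parallel gripper is mounted at the origin on the work surface. World frame = base frame: x ahead of the robot, y to its left, z up, the work surface at z = 0. Lengths are in mm, angles in rad, forces in N, time in s.
With the tool pointing down it reaches from about 400 to 925 mm from the base axis. Payload 4.1 kg.
Tool frame: the origin (TCP) lies midway between the tips of the shut fingers; the grasp point (between the pads) lies 19 mm behind it; z points along the fingers, y is the direction in which the jaws open and shut (so a half turn about z gives the same grasp; the last joint's range is limited). The gripper opens to 85 mm and grips with 20 to 120 N. Pads are 22 mm wide; open, the fingers measure 114 mm over their backs; the gripper's body (76 mm by 85 mm) begins 54 mm behind the grasp point. The pads swing forward as they close: fully open they stand 13 mm farther back than shut.
Start: joints at [1.014, 0.398, 0.045, 1.537, -0.019, 1.207, -0.051], TCP at [287.324, -583.085, 231.347] pointing down, gripper open.
Joint ranges: [-2.82, 2.82], [-0.49, 2.23], [-1.37, 1.46], [0, 2.46], [-1.36, 4.5], [0.23, 2], [-2.94, 2.94]. Speed limits (rad/s): [2.57, 2.57, 3.14, 3.14, 3.14, 3.14, 3.14].

INTERFACE

Orientations are given as a 3x3 rotation matrix whose columns are the frame's x, y, z axes.
In Python, from cell import ctrl, viewer gives the robot as it stands.
- The arm moves only by the tool send_rows, never from a script. Its argument "steps" is a list that holds one entry, the list of rows, each a list of 5 numbers: the shift along the world's x, y, z in units of 40 mm (1.0 is 40 mm), then the turn about the world's z in units of 10 degrees (1.0 is 10 degrees), then the closure in counts, from 0 (fully open) to 255 (shut). In form: [[[x, y, z, turn, jaw], ...]]. A call has 1 to 10 rows; each row shifts and turns the pose as measured when the row begins; what a row does not reach is not made up. A row lasts 1/8 s, in which the tool goes at most 62.5 mm and 10.7 degrees, less where a joint would pass 70% of its speed; a pose out of reach is approached as far as the arm can. A call with a number of a shift or a turn outside -1 to 1 is refused whole. A call with a gripper value outside its range is refused whole. The fingers move at their own pace and stop on an object; the grip force is fixed at half the most. Time passes only in rows, so rows that do not move let the fingers close. It gives the time, the measured TCP pose, the force and the opening at its end, in the units of the state.
- ctrl.read_state(): the state, without advancing time (a new reading comes with each control period).
- viewer.capture(name): name is "scene" or "top"; returns (picture, depth): 400x640x3 uint8, red, green, blue; 400x640 float32, mm along the optical axis (not along the pixel's ray), 0 where there is no reading.
- viewer.camera_params(name): a dict with "mtx" (3x3 intrinsics, pixels), "R" (3x3) and "t" (3): a world point X has camera coordinates R X + t. Camera axes: x right, y down, z forward; pixel columns grow to the right and rows downward; lengths in mm; the calibration is good to about 2 mm. A picture is of the moment at which its call begins. camera_params takes no time and is no camera call.
- ctrl.hand_in(): hands the job in, once; it reports no verdict.
Trained networks look in the newest picture that a camera, given by its name, has taken for a name from the list of things; names that differ only in an ending like _2 or _b are one class to them, and where a whole thing is asked for, a point or a joint stands for the part that bears it (a point fixed in the world has none). Each returns a list of dicts, best first, with "score" (0 to 1); they miss things now and then, are a little off and sometimes report something else, mostly with a low value. They report only what shows in the picture. A call takes as long as a camera call. They do not tell look-alikes from the thing itself.
- viewer.look_for(query, camera): "position" ([column, row] in pixels, amid what is visible of it).
- viewer.cut_out(query, camera): "region" (400x640 bool, what is visible of it) and "position" ([column, row] in pixels, amid what is visible of it).
- viewer.landmark_of(query, camera): "position" ([column, row] in pixels: a listed point, or the origin of a listed thing).
The state is a dict: "clock": time; "joint_positions": joint angles; "joint_velocities": joint speeds; "effort": joint torques, N m; "eef_pos": TCP position; "tool_rot": TCP orientation; "force": force on the tool from outside, world axes, zero at the start; "torque": the same for the moment, N m; "width": finger opening in mm.
Only numpy, scipy, OpenCV 4.12 (cv2) and the standard library are available. Lean on these libraries where they do the work, as an engineer would, in place of code of your own. Each camera call takes 0.05 s, during which the arm holds its last target.

TASK

Get the form ready for stamping: first lay the two highlighters that lie on it into the pen trays of their own colour. Then lift the hand stamp off its ink pad, carry it over the top of the letter rack without touching the rack, and bring it above the red frame printed on the form, upright, centred in the frame and with its long side along the frame's long side (either way round). Finish holding it still there, about a centimetre above the paper, and never let the stamp touch the clipboard or the form; leave the ink bottle and the eraser where they are.

Things in the scene. Friction and masses are not known exactly. Their poses are not given: they have to be found in the camera images.
- stamp_mid (a point): Hand stamp, 90 mm high, upright on the closed ink pad, about 130 g. Base block 36 (own x) x 60 (own y) x 22 mm, long side along own y, rubber face underneath; thin brass neck; above it a dark wooden handle 22 (own x) x 24 (own y) mm, from 32 to 90 mm above the stamp's underside. This point is on its axis, 45 mm above its underside; own z is up.
- ink_pad: Closed black ink pad, fixed, 120 x 85 x 16 mm; the stamp stands on it. Origin: centre of its underside, on the desk.
- letter_rack: Dark steel letter rack with envelopes, fixed, 300 (own x) x 70 (own y) mm and 105 mm high, standing between the ink pad and the clipboard. Origin: centre of its underside, on the desk.
- clipboard: Brown clipboard with a white form, fixed, 260 (own x) x 180 (own y) mm; paper surface 5 mm above the desk, with a steel clip 13 mm high at its far (+x) edge. Origin: centre of its underside.
- stamp_frame (a point): Centre of the red printed frame (56 mm along own x, 80 mm along own y: the long side) on the form, at paper height; axes as the clipboard's.
- yellow_pen_mid (a point): Yellow highlighter with a white ring, a bar 110 mm long (own x), 18 mm wide (own y) and 18 mm high, 25 g, lying flat across the form on the clipboard. This point is its centre, 9 mm above its underside.
- blue_pen_mid (a point): Blue highlighter with a white ring, a bar 110 mm long (own x), 18 mm wide (own y) and 18 mm high, 25 g, lying flat across the form on the clipboard. This point is its centre, 9 mm above its underside.
- tray_yellow: Yellow open pen tray, fixed, 100 (own x) x 160 (own y) x 28 mm high, walls and floor 4 mm thick. Origin: centre of its underside, on the desk. The two trays change places from start to start.
- tray_blue: Blue open pen tray, fixed, 100 (own x) x 160 (own y) x 28 mm high, walls and floor 4 mm thick. Origin: centre of its underside, on the desk. The two trays change places from start to start.
- ink_bottle: Small white ink bottle with black cap, 32 mm across, 55 mm high, standing just beyond the ink pad. Origin: centre of its underside.
- eraser: White eraser lying flat, 50 x 22 x 13 mm, just beyond the trays. Origin: centre of its underside.
Things that resemble listed ones, but are neither listed nor needed, are in the scene too. There is more than one size of the part that bears blue_pen_mid; the job needs the largest.

How it is judged (in metres and radians):
On the way, in this order (a step that is already met when the one before it is completed fails the run):
1. both highlighters lie in the trays of their own colour, released (x of yellow_pen_mid in the frame of tray_yellow between -0.045 and 0.045 m and y of yellow_pen_mid in the frame of tray_yellow between -0.075 and 0.075 m and z of yellow_pen_mid in the frame of tray_yellow below 0.024 m and contact force between the fingers and highlighter_yellow below 0.05 N and linear speed of each of highlighter_yellow, highlighter_blue below 0.03 m/s and x of blue_pen_mid in the frame of tray_blue between -0.045 and 0.045 m and y of blue_pen_mid in the frame of tray_blue between -0.075 and 0.075 m and z of blue_pen_mid in the frame of tray_blue below 0.024 m and contact force between the fingers and highlighter_blue below 0.05 N), for 0.2 s.
2. the stamp passes above the letter rack (y of stamp_mid in the frame of letter_rack between -0.03 and 0.03 m and x of stamp_mid in the frame of letter_rack between -0.15 and 0.15 m and z of stamp_mid in the frame of letter_rack above 0.15 m).
At the end, for the whole second after the job is handed in: Each highlighter lies released in the tray of its colour; the stamp is held by the fingers, at rest, upright within 0.1 rad, its underside 3 to 21 mm above the paper, touching neither clipboard nor form, its axis within 9 mm of the frame's centre and its long side within 0.14 rad of the frame's (all of step 1 and horizontal distance between stamp_mid and stamp_frame below 0.009 m and z of stamp_mid in the frame of stamp_frame between 0.048 and 0.066 m and angle between the y axis of stamp_mid and the y axis of stamp_frame, either way round below 0.14 rad and angle between stamp_mid's own z axis and vertical below 0.1 rad and linear speed of stamp below 0.02 m/s and contact force between the fingers and stamp above 1 N and contact force between stamp and clipboard below 0.05 N); the arm keeps its last pose, push and grip.
It fails at once if the stamp touches the clipboard or the form (contact force between stamp and clipboard above 0.3 N).
It fails at once if the letter rack is touched (contact force between letter_rack and anything else above 1 N).
It fails at once if the ink bottle or the eraser is moved more than 20 mm (distance of any of ink_bottle, eraser from where it was at the start of the episode above 0.02 m).
It also fails if it takes over 67 s, if anything falls off the work surface, if the arm or the gripper's body presses on something with over 40 N, if the wrist force passes 120 N, or if a joint passes its speed limit or range.

## Working session

There is one attempt and no reset: what is moved stays moved. The work goes in short steps, Python scripts to look and compute and a tool call to move; the robot and the scene stay as the last step left them, time stands still between calls to the robot, and variables do not carry over. Pictures are saved under pics/ and viewed, and the job is handed in when it is done.

Besides the shell and the picture viewer there is one more tool, called after "Call:" as name([rows], argument=value, ...), one row to a line, values as JSON. send_rows: Moves the arm, as the interface text tells. Shifts and turns lie within -1 to 1; 1 stands for 40 mm of shift or 10 degrees of turn. Its arguments: {"type":"object","properties":{"steps":{"type":"array"}},"required":["steps"]}

```bash
mkdir -p pics; ls; cat > h.py <<'E'
import numpy as np,cv2
from cell import ctrl,viewer
def save(n,im): cv2.imwrite('pics/'+n,im[:,:,::-1])
def w(cam,px,depth=None,z=None):
    p=viewer.camera_params(cam);K=np.array(p['mtx']);R=np.array(p['R']);t=np.array(p['t'])
    r=np.linalg.inv(K)@np.array([px[0],px[1],1.]);o=-R.T@t;d=R.T@r
    if z is not None: return o+d*(z-o[2])/d[2]
    return o+d*depth
def cloud(cam,depth):
    p=viewer.camera_params(cam);K=np.array(p['mtx']);R=np.array(p['R']);t=np.array(p['t'])
    v,u=np.mgrid[0:depth.shape[0],0:depth.shape[1]]
    c=np.stack([(u-K[0,2])/K[0,0]*depth,(v-K[1,2])/K[1,1]*depth,depth],-1)
    return (c-t.reshape(3))@R
E
python3 - <<'E'
from h import *
for c in('top','scene'):
    im,d=viewer.capture(c);save(c+'0.png',im);np.save(c+'0.npy',d);np.save(c+'im0.npy',im)
    for q in ['stamp_mid','letter_rack','clipboard','stamp_frame','yellow_pen_mid','blue_pen_mid','tray_yellow','tray_blue','ink_pad','ink_bottle','eraser']:
        print(c,q,[(np.round(x['position']).tolist(),round(x['score'],2)) for x in viewer.landmark_of(q,c)[:4]])
s=ctrl.read_state();print(s['clock'],s['eef_pos'],s['tool_rot'],s['width'])
E
```

```text
pics
top stamp_mid [([163.0, 231.0], 0.64), ([342.0, 175.0], 0.18)]
top letter_rack [([253.0, 210.0], 0.75)]
top clipboard [([343.0, 198.0], 0.92)]
top stamp_frame [([345.0, 211.0], 0.84), ([173.0, 180.0], 0.56), ([173.0, 225.0], 0.42)]
top yellow_pen_mid [([339.0, 177.0], 0.95)]
top blue_pen_mid [([343.0, 210.0], 0.8), ([419.0, 293.0], 0.69), ([367.0, 289.0], 0.66)]
top tray_yellow [([472.0, 239.0], 0.63)]
top tray_blue [([256.0, 210.0], 0.63), ([468.0, 179.0], 0.61)]
top ink_pad [([172.0, 223.0], 0.88), ([437.0, 144.0], 0.52)]
top ink_bottle [([175.0, 181.0], 0.72)]
top eraser [([438.0, 147.0], 0.54)]
scene stamp_mid [([359.0, 139.0], 0.81)]
scene letter_rack [([346.0, 193.0], 0.78)]
scene clipboard [([315.0, 230.0], 0.75)]
scene stamp_frame [([303.0, 229.0], 0.65)]
scene yellow_pen_mid [([334.0, 230.0], 0.54), ([308.0, 230.0], 0.38)]
scene blue_pen_mid [([203.0, 240.0], 0.66), ([305.0, 228.0], 0.53), ([237.0, 224.0], 0.43)]
scene tray_yellow [([211.0, 295.0], 0.93)]
scene tray_blue []
scene ink_pad [([357.0, 139.0], 0.74), ([360.0, 157.0], 0.58)]
scene ink_bottle [([391.0, 168.0], 0.66)]
scene eraser [([322.0, 302.0], 0.8)]
1.2 [ 287.31432134 -583.10718385  231.35337262] [[ 8.97040574e-01  4.41948187e-01  9.11971913e-05]
 [ 4.41948195e-01 -8.97040566e-01 -1.27524953e-04]
 [ 2.54481585e-05  1.54699491e-04 -9.99999988e-01]] 85.58593020471626
```

```bash
python3 - <<'E'
import cv2
a=cv2.imread('pics/top0.png');cv2.imwrite('pics/topz.png',cv2.resize(a[110:330,120:520],None,fx=2,fy=2,interpolation=3))
E
```

```text
(no output)
```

View pics/topz.png

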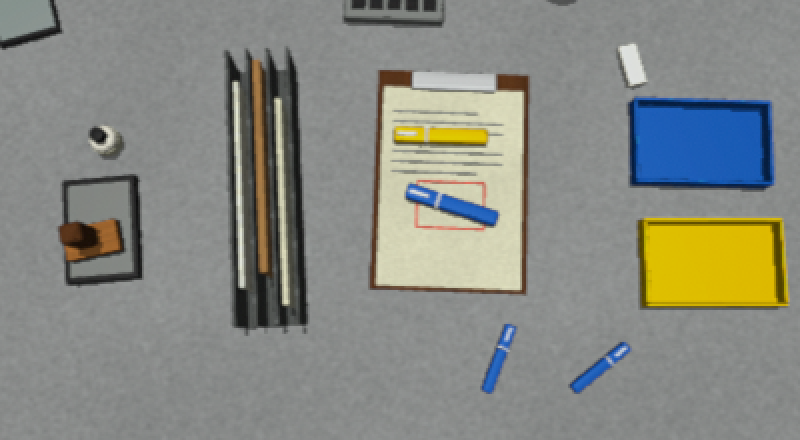

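View pics/scene0.png

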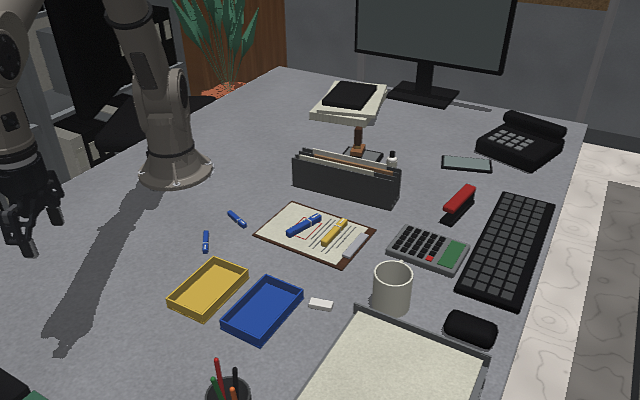

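View pics/top0.png

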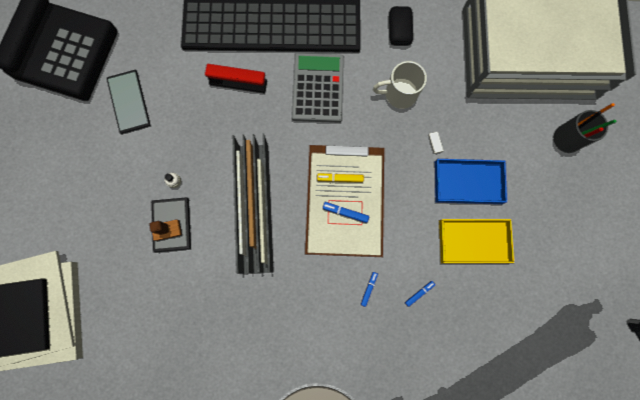

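```bash
python3 - <<'E'
from h import *
im=np.load('topim0.npy');d=np.load('top0.npy');P=cloud('top',d)
hsv=cv2.cvtColor(im,cv2.COLOR_RGB2HSV)
print('cam',-np.array(viewer.camera_params('top')['R']).T@np.array(viewer.camera_params('top')['t']))
def comp(m,name,amin=40):
    n,l,s,c=cv2.connectedComponentsWithStats(m.astype(np.uint8),connectivity=8)
    for i in range(1,n):
        if s[i,4]<amin: continue
        k=l==i; X=P[k&(d>0)]; 
        r=cv2.minAreaRect(X[:,:2].astype(np.float32))
        b=cv2.boxPoints(r)
        e=b[1]-b[0];f=b[2]-b[1]; 
        if np.hypot(*f)>np.hypot(*e): e=f
        a=np.degrees(np.arctan2(e[1],e[0]))%180
        print(name,c[i].round(),s[i,4],'ctr',np.round(r[0],1),'size',np.round(r[1],1),'longang',a.round(1),'z',np.percentile(X[:,2],[5,50,95]).round(1))
H,S,V=hsv[...,0],hsv[...,1],hsv[...,2]
comp((H>20)&(H<33)&(S>180)&(V>90),'yellow')
comp((H>100)&(H<125)&(S>150)&(V>60),'blue')
comp(((H<4)|(H>175))&(S>50)&(V>150),'red',15)
comp((H>3)&(H<20)&(S>120)&(V<215),'brown')
comp((P[...,2]>60)&(np.abs(P[...,1]-160)<400)&(P[...,0]<900)&(P[...,0]>150),'high')
for px in [(345,211)]:print(w('top',px,z=5))
E
```

```text
cam [ 341.49853517    7.26492219 1051.53184597]
yellow [325. 177.] 70 ctr [572.7 -11.6] size [15.1 32.5] longang 90.5 z [18.1 21.6 25.3]
yellow [349. 178.] 208 ctr [572.2 -69.6] size [65.4 17.8] longang 90.0 z [18.7 21.7 25.4]
yellow [476. 241.] 3046 ctr [ 428.5 -364.2] size [ 97.7 174.3] longang 90.5 z [ 0.1  3.6 27.3]
blue [470. 181.] 3043 ctr [ 567.4 -357.3] size [173.3 100.9] longang 88.9 z [ 0.1  3.8 27.2]
blue [331. 208.] 71 ctr [502.3 -26.1] size [32.6 16.5] longang 71.9 z [19.1 21.9 25.3]
blue [354. 215.] 203 ctr [485.2 -80.2] size [66.4 16.2] longang 72.7 z [18.9 22.1 25.2]
blue [367. 295.] 116 ctr [ 305.4 -109.1] size [12.  47.7] longang 158.8 z [10.1 12.8 15.5]
blue [415. 297.] 119 ctr [ 301.1 -217.3] size [12.1 49.8] longang 129.2 z [ 9.8 12.9 15.7]
red [234.  73.] 619 ctr [811.2 200.5] size [136.5  29. ] longang 82.6 z [51.1 53.9 57.1]
red [335.  78.] 41 ctr [815.  -37.8] size [15.7 17. ] longang 90.1 z [17.1 19.7 23.3]
brown [607. 108.] 48 ctr [ 734.5 -662.6] size [  6.2 134.1] longang 120.3 z [118.3 138.4 151.6]
brown [586. 119.] 65 ctr [ 699.  -595.8] size [ 6.6 41.3] longang 129.7 z [ 54.8  83.7 143.2]
brown [250. 194.] 667 ctr [521.  151.4] size [228.9  13.8] longang 3.9 z [ 62.8  97.8 101.6]
brown [312. 183.] 258 ctr [526.1  13.7] size [ 34.4 257.6] longang 175.9 z [-0.   3.4  6.2]
brown [380. 183.] 246 ctr [ 522.4 -135.2] size [ 34.2 255. ] longang 179.8 z [-0.5  2.8  6.3]
brown [165. 229.] 490 ctr [445.2 341.6] size [35.  59.2] longang 103.3 z [ 31.4  39.  106.2]
high [404.  80.] 623 ctr [ 793.8 -187.2] size [101.8  80.7] longang 65.9 z [62.1 78.1 90.1]
high [250. 203.] 3767 ctr [502.1 147.6] size [300.4  70.9] longang 3.9 z [ 65.   92.2 103.8]
high [158. 227.] 210 ctr [445.5 342.2] size [22.6 24.4] longang 105.6 z [ 62.6 102.4 107.3]
[495.76147126 -61.18835738   5.        ]
```

```bash
python3 - <<'E'
from h import *
im=np.load('topim0.npy');d=np.load('top0.npy');P=cloud('top',d)
def rect(m,n,z=None,X=None):
    if X is None:
        v,u=np.nonzero(m); X=np.array([w('top',(a,b),z=z) for a,b in zip(u,v)])if z is not None else P[m]
    r=cv2.minAreaRect(X[:,:2].astype(np.float32));b=cv2.boxPoints(r);print(n,len(X),np.round(r,1) if 0 else (np.round(r[0],1),np.round(r[1],1),round(r[2],1)))
I=im.astype(int);v,u=np.mgrid[0:400,0:640]
red=(I[...,0]-I[...,1]>35)&(I[...,0]-I[...,2]>35)&(I[...,0]>150)&(abs(u-345)<25)&(abs(v-212)<18)
rect(red,'frame',z=5)
a=cv2.resize(im[190:235,315:375],None,fx=12,fy=12,interpolation=0);save('frame.png',a)
roi=(abs(u-475)<50)&(abs(v-180)<30)&(P[...,2]>22); rect(roi,'blue rim')
roi=(abs(u-475)<50)&(abs(v-241)<28)&(P[...,2]>22); rect(roi,'yel rim')
# clipboard outline: brightness/colour vs gray desk
sat=(I.max(-1)-I.min(-1)>22)&(abs(u-345)<50)&(v>140)&(v<262)
sat=cv2.morphologyEx(sat.astype(np.uint8),cv2.MORPH_OPEN,np.ones((3,3)))>0
rect(sat,'board',z=5)
# stamp
roi=(P[...,2]>98)&(u<200)&(u>140)&(v>200)&(v<250);rect(roi,'handle top');print(np.median(P[roi],0))
for q in('ink_bottle','eraser','stamp_frame','stamp_mid','clipboard'):
    pass
print(w('top',(175,181),z=27))
E
```

```text
frame 154 (array([493.1, -60.4]), array([81.8, 57.6]), 88.4)
blue rim 478 (array([ 506.4, -200.9]), array([150.9, 509.4]), 21.9)
yel rim 438 (array([ 415.9, -214.2]), array([109.6, 454.2]), 5.0)Traceback (most recent call last):
  File "<stdin>", line 16, in <module>
  File "<stdin>", line 5, in rect
  File "h.py", line 5, in w
    p=viewer.camera_params(cam);K=np.array(p['mtx']);R=np.array(p['R']);t=np.array(p['t'])
ValueError: time passes only in moves, steps and waits
```

View pics/frame.png

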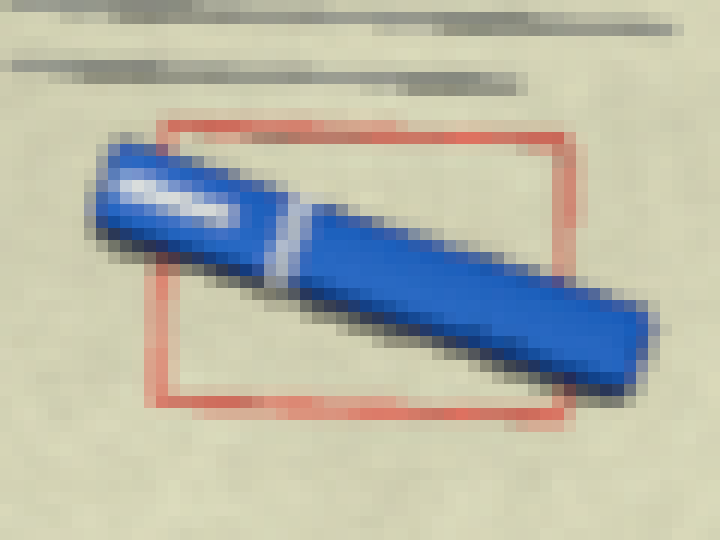

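```bash
cat > fix.py <<'E'
E
sed -i 's/^def save/_c={}\ndef cp(n):\n    if n not in _c: _c[n]=viewer.camera_params(n)\n    return _c[n]\ndef save/; s/p=viewer.camera_params(cam)/p=cp(cam)/' h.py
python3 - <<'E'
from h import *
im=np.load('topim0.npy');d=np.load('top0.npy');P=cloud('top',d)
I=im.astype(int);v,u=np.mgrid[0:400,0:640]
def rect(m,n,z=None):
    vv,uu=np.nonzero(m); X=np.array([w('top',(a,b),z=z) for a,b in zip(uu,vv)])if z is not None else P[m]
    r=cv2.minAreaRect(X[:,:2].astype(np.float32));print(n,len(X),np.round(r[0],1),np.round(r[1],1),round(r[2],1),np.median(X,0).round(1))
for n,vc in(('blue',180),('yel',241)):
    rect((abs(u-475)<50)&(abs(v-vc)<30)&(P[...,2]>22)&(P[...,2]<35)&(d>0),n+' rim')
sat=((I.max(-1)-I.min(-1)>22)&(abs(u-345)<50)&(v>140)&(v<262))
sat=cv2.morphologyEx(sat.astype(np.uint8),cv2.MORPH_OPEN,np.ones((3,3)))>0
rect(sat,'board',z=5)
rect((P[...,2]>98)&(d>0)&(u<200)&(u>140)&(v>200)&(v<250),'handle top')
rect((P[...,2]>33)&(P[...,2]<45)&(d>0)&(u<200)&(u>140)&(v>200)&(v<250),'stamp base')
rect((P[...,2]>10)&(d>0)&(u<190)&(u>155)&(v>165)&(v<195),'bottle')
print(ctrl.read_state()['clock'])
E
```

```text
blue rim 450 [ 567.5 -351.4] [161.7 100.9] 88.9 [ 567.8 -354.3   26.3]
yel rim 416 [ 428.5 -357.7] [ 97.7 161.3] 0.5 [ 439.8 -367.    26.7]
board 7335 [523.  -61.4] [178.8 259.4] 88.4 [505.2 -61.3   5. ]
handle top 124 [445.5 342.3] [22.6 24.2] 15.6 [445.6 341.8 104.7]
stamp base 268 [445.7 342.4] [36.2 59.6] 13.6 [440.5 330.7  37.4]
bottle 197 [560.3 336.1] [27.7 31.7] 60.1 [558.5 333.8  34.4]
1.2
```

Call:
send_rows([
  [[0.5,0.95,-0.2,0.7,120],[0.5,0.95,-0.2,0.7,120],[0.5,0.95,-0.2,0.7,120],[0.5,0.95,-0.2,0.7,120],[0.5,0.95,-0.2,0.7,120],[0.5,0.95,-0.2,0.7,120],[0.5,0.95,-0.2,0.7,120],[0.5,0.95,-0.2,0.7,120],[0.5,0.95,-0.2,0.7,120],[0.5,0.95,-0.2,0,120]],
])

```text
clock: 2.45
eef_pos: [490.0, -196.4, 151.6]
tool_rot: [[-0.014, 1.0, 0.008], [1.0, 0.014, -0.005], [-0.005, 0.008, -1.0]]
force: [0.5, -0.3, 0.1]
width: 44.8
```

Call:
send_rows([
  [[0.51,0.92,-0.5,0,120],[0.51,0.92,-0.5,0,120],[0.51,0.92,-0.5,0,120],[0.5,0.9,-0.5,0,120],[0,0,0,0,120]],
])

```text
clock: 3.08
eef_pos: [575.9, -41.4, 70.2]
tool_rot: [[-0.019, 1.0, 0.013], [1.0, 0.019, -0.004], [-0.004, 0.013, -1.0]]
force: [-0.9, 0.3, 0.4]
width: 45.3
```

Call:
send_rows([
  [[-0.09,-0.18,-0.5,-0.1,120],[0,0,-0.5,0,120],[0,0,-0.4,0,120],[0,0,0,0,120]],
])

```text
clock: 3.58
eef_pos: [572.8, -52.5, 14.1]
tool_rot: [[0.002, 1.0, 0.015], [1.0, -0.002, -0.007], [-0.007, 0.015, -1.0]]
force: [-1.0, -0.1, 0.6]
width: 45.2
```

```bash
python3 - <<'E'
from h import *
s=ctrl.read_state();print(s['eef_pos'],s['force'])
for c in('top','scene'):
    im,d=viewer.capture(c);save(c+'1.png',im[100:300,200:500])
a=cv2.imread('pics/scene1.png');cv2.imwrite('pics/scene1.png',cv2.resize(a,None,fx=2.5,fy=2.5,interpolation=3))
E
```

```text
[572.75587756 -52.54384243  14.06120584] [-0.97710712 -0.1276649   0.55693618]
```

View pics/scene1.png

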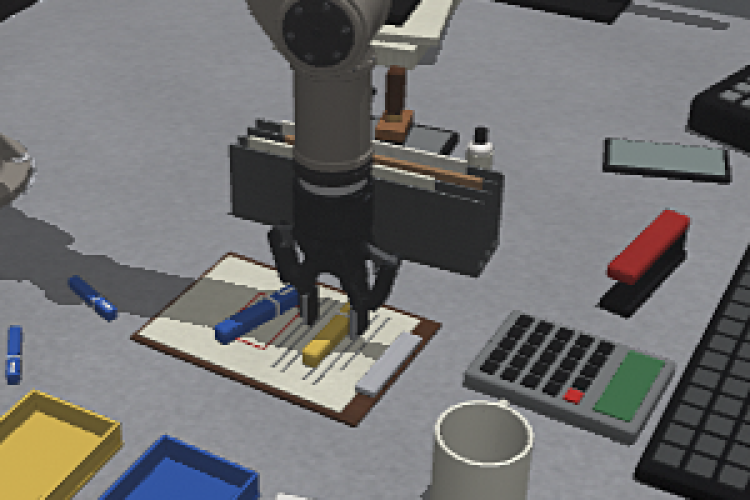

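Call:
send_rows([
  [[0,0.05,-0.13,0,120],[0,0,0,0,255],[0,0,0,0,255],[0,0,0,0,255],[0,0,0,0,255],[0,0,0.5,0,255],[0,0,0.8,0,255],[0,0,0.8,0,255]],
])

```text
clock: 4.68
eef_pos: [574.0, -49.9, 98.4]
tool_rot: [[0.001, 1.0, 0.017], [1.0, -0.001, -0.007], [-0.007, 0.017, -1.0]]
force: [0.5, -0.8, -0.6]
width: 16.1
```

Call:
send_rows([
  [[-0.4,-0.85,0,0,255],[-0.4,-0.85,0,0,255],[-0.4,-0.85,0,0,255],[-0.4,-0.85,0,0,255],[-0.4,-0.85,0,0,255],[-0.4,-0.85,0,0,255],[-0.4,-0.85,0,0,255],[-0.4,-0.85,0,0,255],[-0.4,-0.8,-0.1,0,255],[0,0,0,0,255]],
])

```text
clock: 5.92
eef_pos: [431.8, -363.1, 113.7]
tool_rot: [[-0.002, 0.999, 0.042], [1.0, 0.003, -0.015], [-0.015, 0.042, -0.999]]
force: [0.9, 0.1, -0.9]
width: 16.2
```

```bash
python3 - <<'E'
from h import *
s=ctrl.read_state();print(s['eef_pos'],s['width'])
for c in('top','scene'):
    im,d=viewer.capture(c);save(c+'2.png',im)
E
```

```text
[ 431.78460521 -363.06328664  113.74324761] 16.220103511278896
```

View pics/scene2.png

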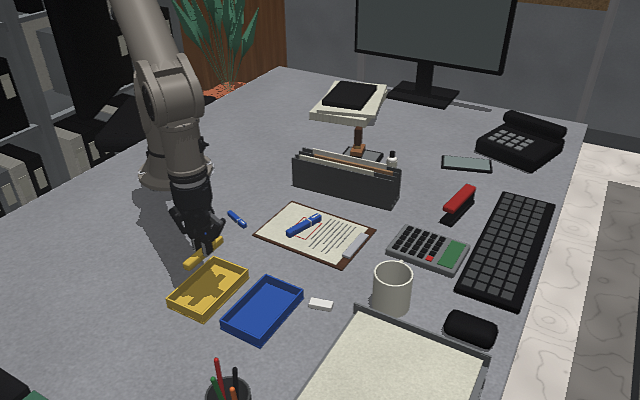

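Call:
send_rows([
  [[-0.08,0.13,-0.7,0,255],[0,0,-0.7,0,255],[0,0,-0.5,0,255],[0,0,-0.35,0,255],[0,0,-0.15,0,255],[0,0,0,0,255]],
])

```text
clock: 6.78
eef_pos: [438.8, -347.8, 20.0]
tool_rot: [[-0.02, 0.998, 0.053], [1.0, 0.021, -0.014], [-0.015, 0.053, -0.999]]
force: [-0.4, -0.1, -1.3]
width: 15.9
```

Call:
send_rows([
  [[-0.2,-0.2,-0.15,0,255],[0,0,-0.08,0,255],[0,0,0,0,255]],
])

```text
clock: 7.15
eef_pos: [431.0, -357.6, 11.8]
tool_rot: [[-0.019, 0.998, 0.055], [1.0, 0.02, -0.016], [-0.017, 0.055, -0.998]]
force: [0.1, -0.1, 0.3]
width: 16.0
```

Call:
send_rows([
  [[0,0,-0.03,0,120],[0,0,0,0,120],[0,0,0,0,120],[0,0,0.4,0,120],[0,0,0.7,0,120],[0,0,0.7,0,120]],
])

```text
clock: 7.9
eef_pos: [430.4, -356.5, 84.8]
tool_rot: [[-0.02, 0.998, 0.053], [1.0, 0.021, -0.014], [-0.015, 0.053, -0.998]]
force: [-0.2, 0.2, -0.1]
width: 45.0
```

```bash
python3 - <<'E'
from h import *
s=ctrl.read_state();print(s['eef_pos'],s['width'],s['joint_positions'],s['tool_rot'])
for c in('top','scene'):
    im,d=viewer.capture(c);save(c+'3.png',im)
E
```

```text
[ 430.41013193 -356.46822112   84.81807671] 44.9539131006343 [ 0.87007023  0.38041013 -0.29590846  1.9362501   0.12685     0.79206594
  0.53041086] [[-0.01997376  0.99839253  0.05304145]
 [ 0.99968812  0.02073883 -0.01391279]
 [-0.01499044  0.05274701 -0.99849539]]
```

View pics/scene3.png

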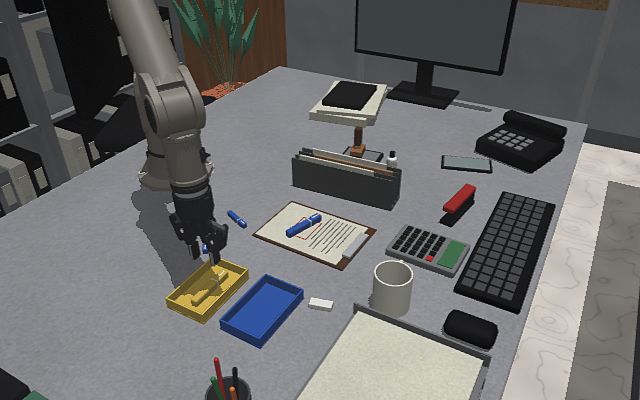

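Call:
send_rows([
  [[0.1,0.5,0.1,-0.2,120],[0.17,0.8,0,-0.2,120],[0.17,0.8,0,-0.2,120],[0.17,0.8,0,-0.25,120],[0.17,0.8,0,-0.25,120],[0.17,0.8,0,-0.25,120],[0.17,0.8,0,-0.25,120],[0.17,0.8,0,-0.25,120],[0.1,0.6,0,0,120],[0,0,0,0,120]],
])

```text
clock: 9.25
eef_pos: [488.4, -82.2, 94.5]
tool_rot: [[0.31, 0.949, 0.052], [0.951, -0.308, -0.04], [-0.022, 0.062, -0.998]]
force: [0.6, -0.3, 0.2]
width: 45.4
```

Call:
send_rows([
  [[0.07,0.3,-0.4,0,120],[0,0.18,-0.5,0,120],[0,0,-0.5,0,120],[0,0,-0.3,0,120],[0,0,0,0,120]],
])

```text
clock: 9.88
eef_pos: [490.6, -69.2, 25.4]
tool_rot: [[0.316, 0.947, 0.052], [0.948, -0.314, -0.044], [-0.025, 0.063, -0.998]]
force: [0.3, -0.6, 0.0]
width: 45.3
```

Call:
send_rows([
  [[0.02,0.2,-0.25,0,120],[0,0,-0.15,0,120],[0,0,0,0,120],[0,0,0,0,255],[0,0,0,0,255],[0,0,0,0,255],[0,0,0,0,255],[0,0,0.4,0,255],[0,0,0.6,0,255],[0,0,0.6,0,255]],
])

```text
clock: 11.12
eef_pos: [491.8, -61.3, 76.5]
tool_rot: [[0.317, 0.947, 0.053], [0.948, -0.315, -0.045], [-0.026, 0.064, -0.998]]
force: [-0.5, 0.1, 0.6]
width: 16.4
```

Call:
send_rows([
  [[0.1,-0.3,0.3,0.2,255],[0.17,-0.6,0.2,0.2,255],[0.17,-0.7,0,0.2,255],[0.17,-0.7,0,0.2,255],[0.17,-0.7,0,0.2,255],[0.17,-0.7,0,0.2,255],[0.17,-0.7,0,0.2,255],[0.17,-0.7,0,0.2,255],[0.17,-0.7,0,0.2,255],[0.15,-0.7,0,0.0,255]],
])

```text
clock: 12.38
eef_pos: [561.6, -326.8, 112.1]
tool_rot: [[-0.009, 0.997, 0.081], [1.0, 0.011, -0.025], [-0.026, 0.081, -0.996]]
force: [0.6, 0.0, 0.6]
width: 16.7
```

Call:
send_rows([
  [[0.1,-0.3,0,0,255],[0,0,0,0,255]],
])

```text
clock: 12.62
eef_pos: [565.4, -341.3, 113.5]
tool_rot: [[-0.006, 0.997, 0.082], [1.0, 0.008, -0.026], [-0.026, 0.082, -0.996]]
force: [-0.2, 0.2, -0.9]
width: 16.7
```

Call:
send_rows([
  [[0.05,-0.25,-0.5,0,255],[0,0,-0.6,0,255],[0,0,-0.6,0,255],[0,0,-0.4,0,255],[0,0,-0.2,0,255],[0,0,0,0,255]],
])

```text
clock: 13.38
eef_pos: [566.6, -346.0, 14.7]
tool_rot: [[-0.013, 0.997, 0.078], [1.0, 0.015, -0.021], [-0.022, 0.078, -0.997]]
force: [0.3, -0.2, -0.4]
width: 16.0
```

Call:
send_rows([
  [[0,-0.1,-0.1,0,255],[0,0,0,0,255],[0,0,0,0,120],[0,0,0,0,120],[0,0,0,0,120],[0,0,0.4,0,120],[0,0,0.7,0,120],[0,0,0.7,0,120],[0,0,0.7,0,120]],
])

```text
clock: 14.5
eef_pos: [567.5, -350.7, 117.2]
tool_rot: [[-0.013, 0.997, 0.081], [1.0, 0.015, -0.022], [-0.024, 0.081, -0.996]]
force: [0.2, 0.1, -0.2]
width: 45.3
```

```bash
python3 - <<'E'
from h import *
s=ctrl.read_state();print(s['eef_pos'],s['width'],s['joint_positions'],s['tool_rot'])
for c in('top','scene'):
    im,d=viewer.capture(c);save(c+'4.png',im)
E
```

```text
[ 567.46057081 -350.71554824  117.22325852] 45.28313422952987 [ 0.7418884   0.49832763 -0.32857241  1.67240751  0.17575331  0.91757003
  0.36958771] [[-0.01297364  0.99663714  0.08090796]
 [ 0.99963688  0.01483866 -0.02249253]
 [-0.02361746  0.08058678 -0.99646776]]
```

View pics/scene4.png

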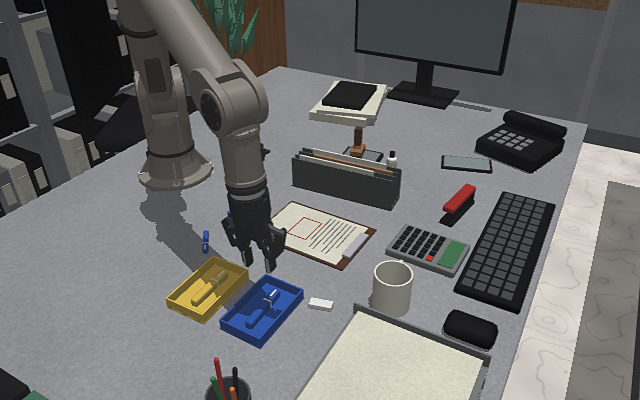

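View pics/top4.png

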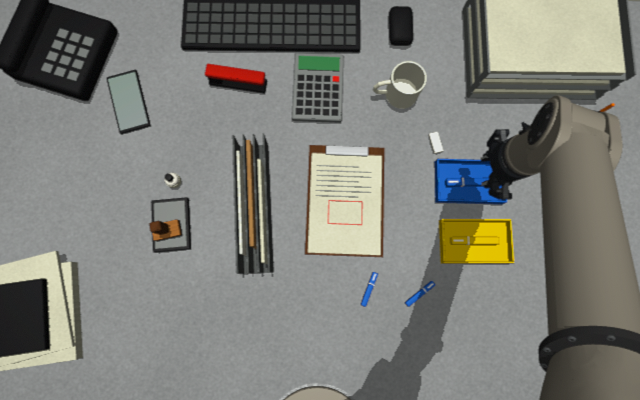

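Call:
send_rows([
  [[-0.1,0.4,0.3,0,120],[-0.1,0.5,0.3,0,120],[-0.1,0.5,0.3,0,120],[-0.1,0.5,0.3,0,120],[-0.1,0.5,0.3,0,120],[-0.1,0.5,0.3,0,120],[-0.1,0.5,0,0,120],[-0.1,0.5,0,0,120],[-0.1,0.5,0,0,120],[-0.1,0.5,0,0,120]],
])

```text
clock: 15.85
eef_pos: [525.4, -140.3, 195.7]
tool_rot: [[-0.015, 0.996, 0.084], [1.0, 0.017, -0.024], [-0.025, 0.084, -0.996]]
force: [-0.0, 0.9, -0.0]
width: 45.4
```

Call:
send_rows([
  [[0,0,0,0,120],[1,0,0,0,120],[1,0,0,0,120]],
])

```text
clock: 16.23
eef_pos: [604.4, -140.6, 195.3]
tool_rot: [[-0.014, 0.997, 0.082], [0.999, 0.017, -0.027], [-0.028, 0.081, -0.996]]
force: [0.3, 0.0, 0.1]
width: 45.0
```

Call:
send_rows([
  [[0,0,0,0,120],[0,0,0,0,120]],
])

```text
clock: 16.48
eef_pos: [605.9, -141.9, 194.1]
tool_rot: [[-0.013, 0.997, 0.081], [1.0, 0.015, -0.027], [-0.028, 0.081, -0.996]]
force: [-1.2, -0.1, 0.2]
width: 45.4
```

Call:
send_rows([
  [[-1,0,0,0,120],[-1,0,0,0,120]],
])

```text
clock: 16.73
eef_pos: [524.6, -142.4, 193.4]
tool_rot: [[-0.012, 0.997, 0.081], [1.0, 0.015, -0.026], [-0.027, 0.081, -0.996]]
force: [-0.2, -0.5, -0.1]
width: 45.2
```

Call:
send_rows([
  [[0,0,0,0,120],[0,0,0,0,120]],
])

```text
clock: 16.98
eef_pos: [520.8, -144.1, 193.5]
tool_rot: [[-0.009, 0.997, 0.08], [1.0, 0.011, -0.029], [-0.029, 0.079, -0.996]]
force: [1.0, 0.0, -0.6]
width: 45.1
```

Call:
send_rows([
  [[0,0,0,1,120],[0,0,0,1,120],[0,0,0,1,120],[0,0,0,1,120]],
])

```text
clock: 17.48
eef_pos: [524.0, -143.9, 194.4]
tool_rot: [[-0.667, 0.74, 0.082], [0.744, 0.667, 0.032], [-0.031, 0.083, -0.996]]
force: [0.2, 0.3, 0.6]
width: 44.9
```

Call:
send_rows([
  [[0,0,0,1,120],[0,0,0,1,120],[0,0,0,1,120],[0,0,0,1,120]],
])

```text
clock: 17.98
eef_pos: [527.5, -144.5, 195.0]
tool_rot: [[-0.992, 0.115, 0.044], [0.118, 0.99, 0.081], [-0.034, 0.085, -0.996]]
force: [-0.4, 0.0, 0.4]
width: 44.7
```

Call:
send_rows([
  [[-0.1,0.6,0,0.8,120],[-0.1,0.6,0,0.8,120],[-0.1,0.6,0,0.8,120],[-0.1,0.6,0,0.8,120],[-0.1,0.6,0,0.8,120],[-0.1,0.6,0,0.8,120],[-0.1,0.6,0,0.8,120],[-0.1,0.6,0,0.8,120],[-0.1,0.6,0,0.8,120],[-0.1,0.6,0,0.8,120]],
])

```text
clock: 19.23
eef_pos: [496.0, 99.9, 197.0]
tool_rot: [[-0.251, -0.966, -0.069], [-0.967, 0.246, 0.065], [-0.046, 0.083, -0.995]]
force: [-0.3, 0.1, -0.2]
width: 45.6
```

Call:
send_rows([
  [[-0.2,1,0,0.2,120],[-0.2,1,0,0.2,120],[-0.3,1,0,0.2,120],[-0.3,1,0,0.2,120],[-0.3,1,0,0.2,120],[-0.3,1,0,0.2,120]],
])

```text
clock: 19.98
eef_pos: [436.6, 348.0, 198.2]
tool_rot: [[-0.045, -0.996, -0.077], [-0.998, 0.041, 0.058], [-0.054, 0.08, -0.995]]
force: [1.3, -0.9, -0.1]
width: 45.0
```

Call:
send_rows([
  [[0,0,0,0,120]],
])

```text
clock: 20.1
eef_pos: [434.7, 352.5, 199.0]
tool_rot: [[-0.038, -0.996, -0.078], [-0.998, 0.034, 0.061], [-0.058, 0.08, -0.995]]
force: [-0.6, -0.8, 0.0]
width: 45.1
```

Call:
send_rows([
  [[0.5,-1,0,0,120],[0.5,-1,0,0,120],[0.4,-1,0,0,120],[0.3,-1,0,0,120],[0.2,-1,0,0,120]],
])

```text
clock: 20.72
eef_pos: [515.2, 147.6, 199.7]
tool_rot: [[-0.037, -0.996, -0.076], [-0.997, 0.032, 0.065], [-0.062, 0.078, -0.995]]
force: [0.7, -0.3, -0.3]
width: 45.0
```

```bash
python3 - <<'E'
from h import *
s=ctrl.read_state();print(s['joint_positions'],s['tool_rot'])
E
```

```text
[ 0.53020779  0.4272027  -1.06911855  1.78567967  0.29954076  1.1932608
  2.48358003] [[-0.03697684 -0.99642577 -0.07594997]
 [-0.9973598   0.0320444   0.06516589]
 [-0.0624992   0.07815907 -0.9949799 ]]
```

Call:
send_rows([
  [[-0.05,0.43,0,-1,60],[-0.05,0.43,0,-1,60],[-0.05,0.43,0,-1,60],[-0.05,0.43,0,-1,60],[-0.05,0.43,0,-1,60],[-0.05,0.43,0,-1,60],[-0.05,0.43,0,-1,60]],
])

```text
clock: 21.6
eef_pos: [510.9, 253.8, 198.3]
tool_rot: [[-0.969, -0.246, 0.04], [-0.241, 0.966, 0.09], [-0.061, 0.078, -0.995]]
force: [-0.3, 0.3, 0.5]
width: 65.1
```

```bash
python3 - <<'E'
from h import *
s=ctrl.read_state();print(s['joint_positions'],s['joint_velocities'],s['tool_rot'])
E
```

```text
[ 0.15863545  0.32222324 -0.80112932  1.81395437  0.20932997  1.02266423
  1.10858926] [-0.52441085 -0.05847214  0.30533407 -0.01368573  0.04364103 -0.11796763
 -1.69658974] [[-0.96851304 -0.24566388  0.04039484]
 [-0.24132706  0.96624439  0.09018331]
 [-0.06118606  0.07759534 -0.99510564]]
```

Call:
send_rows([
  [[-0.05,0.5,0,-1,0],[-0.05,0.5,0,-1,0],[-0.05,0.5,0,-1,0],[-0.05,0.5,0,-1,0],[-0.05,0.5,0,-1,0],[-0.05,0.5,0,-1,0],[-0.05,0.5,0,-1,0],[-0.1,0.5,-0.5,-1,0],[-0.1,0.5,-0.5,-0.7,0]],
])

```text
clock: 22.72
eef_pos: [500.2, 430.6, 159.1]
tool_rot: [[-0.221, 0.971, 0.095], [0.973, 0.226, -0.044], [-0.064, 0.082, -0.995]]
force: [-0.1, 0.4, 0.5]
width: 85.4
```

```bash
python3 - <<'E'
from h import *
s=ctrl.read_state();print(s['joint_positions'],s['tool_rot'])
im,d=viewer.capture('top');save('top5.png',im)
E
```

```text
[-0.49281118  0.48340854 -0.45773066  1.61687424  0.35050656  1.08614431
 -0.84011945] [[-0.22139887  0.97059023  0.09453649]
 [ 0.97305199  0.2262803  -0.04435148]
 [-0.06443886  0.08216955 -0.99453295]]
```

View pics/top5.png

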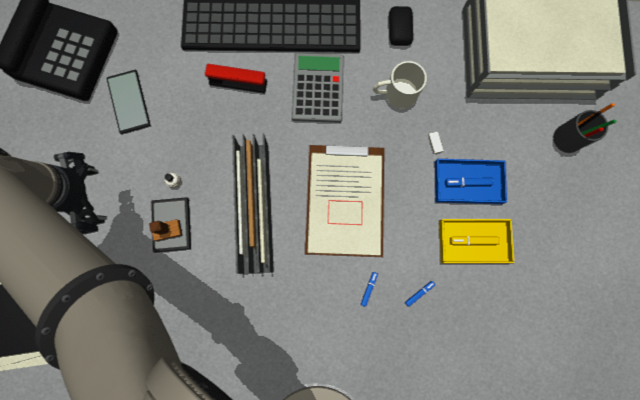

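Call:
send_rows([
  [[-0.15,0.2,-0.6,0,0],[-0.1,0.1,-0.7,0,0],[0,0,-0.7,0,0],[0,0,-0.7,0,0],[0,0,-0.6,0,0],[0,0,-0.3,0,0],[0,0,-0.1,0,0]],
])

```text
clock: 23.65
eef_pos: [495.2, 441.4, 4.3]
tool_rot: [[-0.22, 0.971, 0.094], [0.973, 0.225, -0.045], [-0.064, 0.082, -0.995]]
force: [0.4, -0.1, -0.3]
width: 85.5
```

Call:
send_rows([
  [[0,0,-0.15,0,0],[0,0,-0.1,0,0],[0,0,-0.05,0,0]],
])

```text
clock: 24.02
eef_pos: [496.8, 442.2, -6.4]
tool_rot: [[-0.22, 0.971, 0.097], [0.974, 0.224, -0.042], [-0.063, 0.085, -0.994]]
force: [0.1, 0.2, 0.6]
width: 85.6
```

Call:
send_rows([
  [[0,0,-0.05,0,0],[0,0,-0.05,0,0]],
])

```text
clock: 24.28
eef_pos: [497.0, 442.7, -9.0]
tool_rot: [[-0.22, 0.971, 0.097], [0.974, 0.225, -0.042], [-0.063, 0.086, -0.994]]
force: [-3.0, -2.4, 13.8]
width: 85.3
```

Call:
send_rows([
  [[0,0,-0.05,0,0],[0,0,-0.05,0,0]],
])

```text
clock: 24.52
eef_pos: [497.0, 442.7, -8.9]
tool_rot: [[-0.219, 0.971, 0.098], [0.973, 0.224, -0.045], [-0.066, 0.086, -0.994]]
force: [-3.3, -3.2, 12.0]
width: 85.6
```

Call:
send_rows([
  [[0,0,-0.12,0,0],[0,0,-0.12,0,0],[0,0,-0.12,0,0],[0,0,-0.12,0,0]],
])

```text
clock: 25.02
eef_pos: [497.1, 442.5, -9.0]
tool_rot: [[-0.217, 0.971, 0.102], [0.973, 0.223, -0.056], [-0.077, 0.088, -0.993]]
force: [-5.6, -7.3, 27.4]
width: 85.6
```

Call:
send_rows([
  [[0,0,0.5,0,0],[0,0,0.7,0.3,60],[0,0,0.7,1,60],[-0.3,-0.2,0.8,1,60],[-0.4,-0.35,0.8,1,60],[-0.4,-0.35,0.5,1,60],[-0.4,-0.35,0,1,60],[-0.4,-0.35,0,1,60],[-0.4,-0.35,0,1,60],[-0.4,-0.35,0,0,60]],
])

```text
clock: 26.28
eef_pos: [386.9, 350.3, 159.7]
tool_rot: [[-0.996, 0.025, 0.088], [0.033, 0.995, 0.091], [-0.085, 0.094, -0.992]]
force: [-0.7, 0.3, 1.1]
width: 65.2
```

```bash
python3 - <<'E'
from h import *
s=ctrl.read_state();print(s['joint_positions'],s['tool_rot'])
E
```

```text
[-0.05546585  0.25115287 -0.86880877  2.00121985  0.26726843  0.86496404
  0.48306794] [[-0.99583444  0.02454064  0.08781529]
 [ 0.03259284  0.99527437  0.09146927]
 [-0.08515559  0.0939504  -0.99192835]]
```

Call:
send_rows([
  [[-0.6,-0.5,-0.2,0,60],[-0.6,-0.5,-0.2,0,60],[-0.6,-0.5,-0.2,0,60],[-0.6,-0.5,-0.2,0,60]],
])

```text
clock: 26.78
eef_pos: [288.9, 268.9, 128.0]
tool_rot: [[-0.996, 0.024, 0.091], [0.032, 0.995, 0.093], [-0.089, 0.096, -0.991]]
force: [0.4, 0.5, 1.2]
width: 65.1
```

```bash
python3 - <<'E'
from h import *
s=ctrl.read_state();print(s['joint_positions'],s['tool_rot'])
E
```

```text
[ 0.07629538  0.00339732 -0.93021454  2.29360909  0.01577045  0.71522454
  0.67763832] [[-0.99552601  0.02378676  0.09144483]
 [ 0.03234619  0.99511334  0.09329071]
 [-0.08877888  0.09583122 -0.99143063]]
```

Call:
send_rows([
  [[-0.6,-0.55,0,0,60],[-0.6,-0.55,0,0,60],[-0.6,-0.55,0,0,60]],
])

```text
clock: 27.15
eef_pos: [218.5, 207.9, 131.4]
tool_rot: [[-0.996, 0.015, 0.086], [0.023, 0.995, 0.092], [-0.084, 0.094, -0.992]]
force: [-0.4, -1.0, 1.1]
width: 65.5
```

```bash
python3 - <<'E'
from h import *
s=ctrl.read_state();print(s['joint_positions'],s['tool_rot'])
E
```

```text
[ 0.30304073 -0.34354474 -0.99325938  2.45222126 -0.43003734  0.79911312
  1.16116912] [[-0.99617879  0.01472517  0.08608711]
 [ 0.022672    0.99549385  0.09207595]
 [-0.08434335  0.09367587 -0.9920237 ]]
```

Call:
send_rows([
  [[-0.4,-0.4,0,0,60],[-0.4,-0.4,0,0,60]],
])

```text
clock: 27.4
eef_pos: [200.9, 187.6, 147.4]
tool_rot: [[-0.998, 0.021, 0.065], [0.026, 0.997, 0.076], [-0.064, 0.077, -0.995]]
force: [0.1, 0.5, 0.1]
width: 65.4
```

```bash
python3 - <<'E'
from h import *
s=ctrl.read_state();print(s['joint_positions'],s['tool_rot'])
E
```

```text
[ 0.41278879 -0.49358064 -0.97485625  2.45732573 -0.54581157  0.94984389
  1.34301098] [[-0.9976374   0.02093853  0.06543089]
 [ 0.02588223  0.99679878  0.07564595]
 [-0.06363752  0.07716073 -0.99498567]]
```

Call:
send_rows([
  [[0.1,0.1,-0.7,0,60],[0,0,-0.7,0,60],[0,0,-0.6,0,60]],
])

```text
clock: 27.78
eef_pos: [224.4, 201.1, 94.9]
tool_rot: [[-0.998, 0.027, 0.057], [0.029, 0.999, 0.036], [-0.056, 0.038, -0.998]]
force: [-0.4, -1.6, 0.8]
width: 65.5
```

```bash
python3 - <<'E'
from h import *
s=ctrl.read_state();print(s['joint_positions'],s['tool_rot'])
E
```

```text
[ 0.66537928 -0.31256933 -1.34768587  2.45700472 -0.4502325   0.73746265
  1.19371291] [[-0.99800189  0.02735395  0.05695602]
 [ 0.02945825  0.99890156  0.03644004]
 [-0.05589668  0.03804505 -0.99771145]]
```

Call:
send_rows([
  [[0.4,0.25,0.4,0,60],[0.5,0.32,0.4,0,60],[0.5,0.32,0.4,0,60],[0.5,0.32,0.4,0,60],[0.5,0.32,0.3,0,60],[0.5,0.32,0.2,0.2,60],[0.5,0.32,0,0.3,60],[0.5,0.32,0,0.3,60],[0.5,0.32,0,0.3,60],[0.5,0.32,0,0.3,60]],
])

```text
clock: 29.02
eef_pos: [425.4, 328.7, 180.1]
tool_rot: [[-0.974, -0.222, 0.047], [-0.22, 0.975, 0.045], [-0.055, 0.034, -0.998]]
force: [-1.2, 0.3, 0.4]
width: 65.4
```

```bash
python3 - <<'E'
from h import *
s=ctrl.read_state();print(s['joint_positions'],s['tool_rot'])
E
```

```text
[ 0.23611227  0.42627625 -1.21094301  1.8934534   0.46923654  1.06956126
  0.638949  ] [[-0.97401816 -0.22161244  0.04665345]
 [-0.21957549  0.97455383  0.04507138]
 [-0.05545468  0.03365639 -0.9978938 ]]
```

Call:
send_rows([
  [[0.3,0.2,0,0.08,60],[0.2,0.13,-0.3,0,60],[0,0,-0.4,0,60],[0,0,-0.2,0,60],[0,0,0,0,60]],
])

```text
clock: 29.65
eef_pos: [444.9, 341.3, 140.5]
tool_rot: [[-0.971, -0.235, 0.044], [-0.233, 0.972, 0.043], [-0.053, 0.032, -0.998]]
force: [-0.4, 0.3, 1.1]
width: 65.0
```

Call:
send_rows([
  [[0.01,0.03,-0.4,0,60],[0,0,-0.5,0,60],[0,0,-0.5,0,60],[0,0,-0.35,0,60],[0,0,-0.1,0,60],[0,0,0,0,60]],
])

```text
clock: 30.4
eef_pos: [444.6, 341.8, 60.8]
tool_rot: [[-0.971, -0.235, 0.043], [-0.233, 0.972, 0.042], [-0.052, 0.031, -0.998]]
force: [0.6, 0.8, 0.2]
width: 64.7
```

```bash
python3 - <<'E'
from h import *
s=ctrl.read_state();print(s['eef_pos'],s['force'])
im,d=viewer.capture('scene');save('scene6.png',cv2.resize(im[60:220,250:450],None,fx=4,fy=3.7,interpolation=3))
E
```

```text
[444.55534865 341.83426354  60.80273497] [0.58644445 0.84237756 0.17370613]
```

View pics/scene6.png

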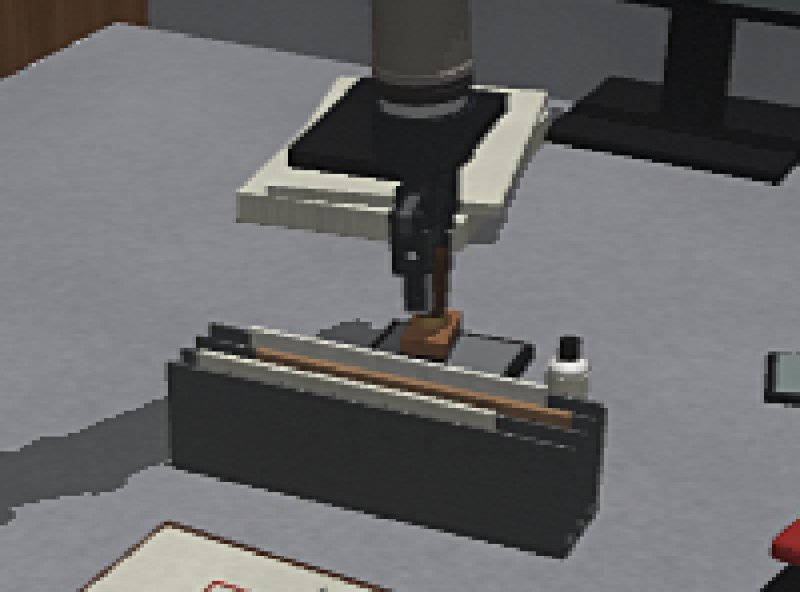

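Call:
send_rows([
  [[0,0,0,0,255],[0,0,0,0,255],[0,0,0,0,255],[0,0,0,0,255],[0,0,0,0,255]],
])

```text
clock: 31.08
eef_pos: [445.9, 342.5, 62.9]
tool_rot: [[-0.971, -0.234, 0.047], [-0.232, 0.972, 0.044], [-0.056, 0.031, -0.998]]
force: [-0.5, 0.6, -0.7]
width: 23.6
```

Call:
send_rows([
  [[0,0,0.2,0,255],[0,0,0.4,0,255],[0,0,0.4,0,255],[0,0,0.4,0,255],[0,0,0.4,0,255],[0,0,0.4,0,255],[0,0,0.4,0,255],[0,0,0.4,0,255],[0,0,0.4,0,255],[0,0,0,0,255]],
])

```text
clock: 32.33
eef_pos: [445.9, 343.2, 210.1]
tool_rot: [[-0.971, -0.235, 0.049], [-0.233, 0.971, 0.045], [-0.058, 0.032, -0.998]]
force: [0.7, 0.6, -1.0]
width: 23.6
```

```bash
python3 - <<'E'
from h import *
s=ctrl.read_state();print(s['joint_positions'],s['tool_rot'])
im,d=viewer.capture('scene');save('scene7.png',cv2.resize(im[60:220,250:450],None,fx=4,fy=3.7,interpolation=3))
E
```

```text
[ 0.21187543  0.44027576 -1.20808115  1.80478882  0.46829602  1.14418999
  0.66798974] [[-0.97077781 -0.23488586  0.04918416]
 [-0.23277291  0.97148554  0.04508456]
 [-0.05837143  0.03231835 -0.99777167]]
```

View pics/scene7.png

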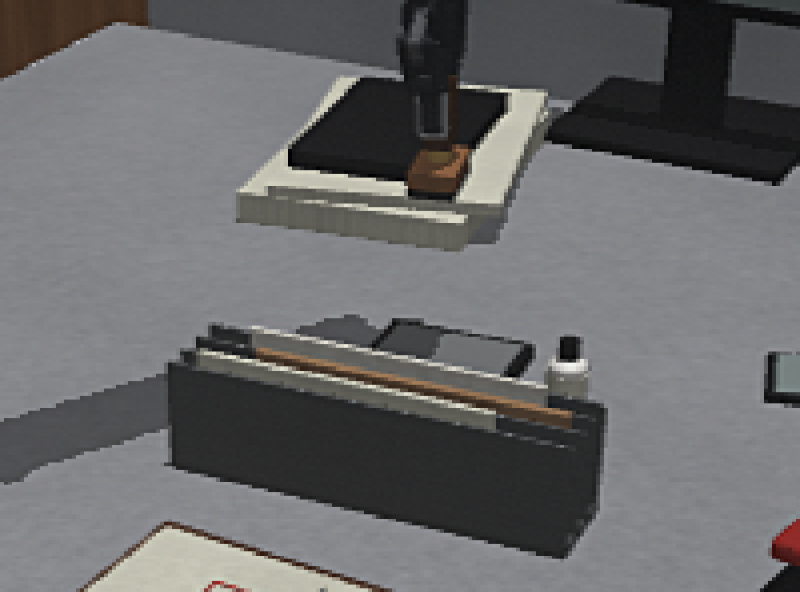

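Call:
send_rows([
  [[0.05,-0.3,0,0,255],[0.05,-0.4,0,-0.1,255],[0.05,-0.4,0,-0.1,255],[0.05,-0.4,0,-0.1,255],[0.05,-0.4,0,-0.1,255],[0.05,-0.4,0,-0.1,255],[0.05,-0.4,0,-0.1,255],[0.05,-0.4,0,-0.1,255],[0.05,-0.4,0,-0.1,255],[0.05,-0.4,0,-0.1,255]],
])

```text
clock: 33.62
eef_pos: [461.9, 170.2, 200.6]
tool_rot: [[-0.997, -0.072, 0.039], [-0.071, 0.997, 0.025], [-0.041, 0.023, -0.999]]
force: [0.3, -0.6, -1.2]
width: 23.1
```

```bash
python3 - <<'E'
from h import *
s=ctrl.read_state();print(s['joint_positions'],s['tool_rot'])
E
```

```text
[ 0.64914372  0.29936663 -1.25883058  1.95167834  0.32619787  1.07021764
  0.8985308 ] [[-0.99667536 -0.07161781  0.03884728]
 [-0.07066324  0.99717642  0.0254144 ]
 [-0.04055772  0.02258483 -0.99892192]]
```

Call:
send_rows([
  [[0.06,-0.4,0.05,-0.06,255],[0.06,-0.4,0.05,-0.06,255],[0.06,-0.4,0.05,-0.06,255],[0.06,-0.4,0.05,-0.06,255],[0.06,-0.4,0,-0.06,255],[0.06,-0.4,0,-0.06,255],[0.06,-0.4,0,-0.06,255],[0.06,-0.4,0,-0.06,255],[0.06,-0.4,0,-0.06,255],[0.06,-0.4,0,0,255]],
])

```text
clock: 34.88
eef_pos: [482.7, -4.8, 203.9]
tool_rot: [[-0.999, 0.032, 0.031], [0.032, 0.999, 0.017], [-0.031, 0.018, -0.999]]
force: [1.0, 0.2, -1.6]
width: 23.1
```

Call:
send_rows([
  [[0.05,-0.4,-0.2,0,255],[0.05,-0.4,-0.3,0,255],[0.05,-0.4,-0.3,0,255],[0,-0.2,-0.3,0,255],[0,0,-0.2,0,255],[0,0,0,0,255]],
])

```text
clock: 35.62
eef_pos: [488.2, -65.5, 146.7]
tool_rot: [[-0.999, 0.033, 0.029], [0.034, 0.999, 0.019], [-0.028, 0.02, -0.999]]
force: [0.9, -0.0, -0.7]
width: 23.6
```

```bash
python3 - <<'E'
from h import *
s=ctrl.read_state();print(s['joint_positions'],s['tool_rot'])
E
```

```text
[ 1.01903136  0.3692761  -1.14085636  1.99832007  0.38383882  0.98668635
  1.23340324] [[-0.99903324  0.03338707  0.02859867]
 [ 0.03394368  0.99923924  0.01920334]
 [-0.02793577  0.02015552 -0.9994065 ]]
```

Call:
send_rows([
  [[0.12,0.12,-0.3,0,255],[0,0,-0.4,0,255],[0,0,-0.4,0,255],[0,0,-0.2,0,255],[0,0,0,0,255]],
])

```text
clock: 36.25
eef_pos: [493.4, -58.5, 91.2]
tool_rot: [[-0.999, 0.03, 0.029], [0.031, 0.999, 0.02], [-0.028, 0.021, -0.999]]
force: [-0.1, 0.2, -0.8]
width: 23.3
```

```bash
python3 - <<'E'
from h import *
s=ctrl.read_state();print(s['clock'],s['eef_pos'],s['tool_rot'][2])
for c in('top','scene'):
    im,d=viewer.capture(c);np.save(c+'8d.npy',d);np.save(c+'8i.npy',im)
    y,x=(140,290)if c=='top' else (150,220)
    save(c+'8.png',cv2.resize(im[y:y+125,x:x+160],None,fx=5,fy=4.8,interpolation=3))
E
```

```text
36.25 [493.41339631 -58.52773907  91.18603602] [-0.02826178  0.02054464 -0.99938941]
```

View pics/top8.png

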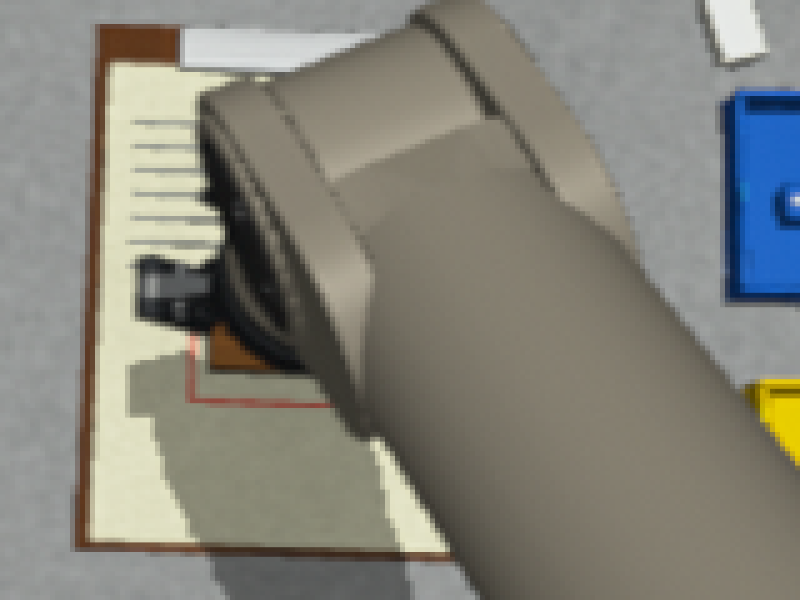

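View pics/scene8.png

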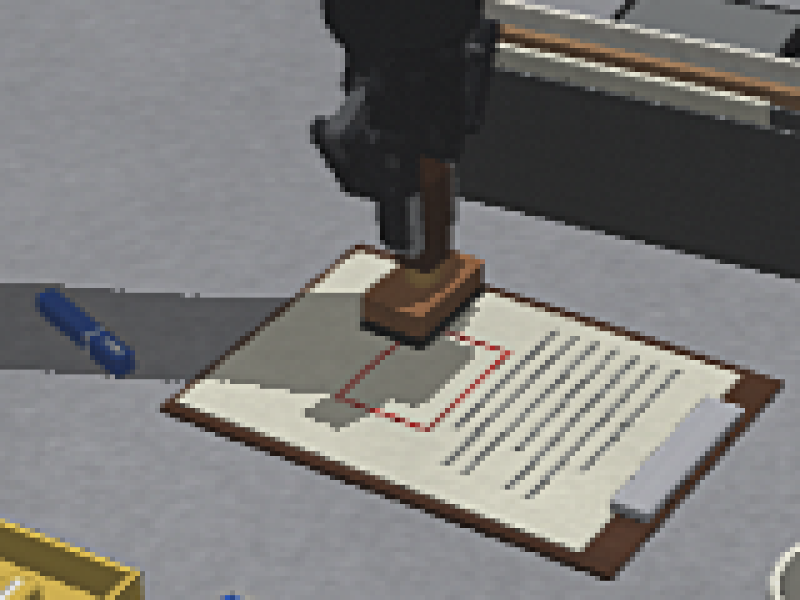

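```bash
python3 - <<'E'
from h import *
im=cv2.imread('pics/top5.png')[:,:,::-1];I=im.astype(int);v,u=np.mgrid[0:400,0:640]
red=(I[...,0]-I[...,1]>35)&(I[...,0]-I[...,2]>35)&(I[...,0]>150)&(abs(u-345)<25)&(abs(v-212)<18)
X=np.array([w('top',(a,b),z=5)[:2] for b,a in zip(*np.nonzero(red))],np.float32)
print('top frame',len(X),cv2.minAreaRect(X))
im=np.load('scene8i.npy');d=np.load('scene8d.npy');P=cloud('scene',d);I=im.astype(int)
red=(I[...,0]-I[...,1]>50)&(I[...,0]>120)&(P[...,2]<12)&(abs(P[...,0]-493)<45)&(abs(P[...,1]+60)<55)&(d>0)
print('scene red',P[red].min(0),P[red].max(0))
near=(abs(P[...,0]-493)<60)&(abs(P[...,1]+60)<60)&(d>0)
hsv=cv2.cvtColor(im,cv2.COLOR_RGB2HSV);br=near&(hsv[...,0]<20)&(hsv[...,1]>110)&(P[...,2]>35)&(P[...,2]<85)
Q=P[br];print(len(Q),Q.min(0),Q.max(0))
top=Q[(Q[:,2]>60)&(Q[:,2]<72)];print(len(top),cv2.minAreaRect(top[:,:2].astype(np.float32)),np.percentile(top[:,2],[10,50,90]))
# plane fit of top
A=np.c_[top[:,:2]-top[:,:2].mean(0),np.ones(len(top))];print('slope',np.linalg.lstsq(A,top[:,2],rcond=None)[0])
dk=near&(P[...,2]>30)&(P[...,2]<90);R=P[dk];print('zmin',np.percentile(R[:,2],[0,1,5]))
It=np.load('top8i.npy');Pt=cloud('top',np.load('top8d.npy'))
ht=cv2.cvtColor(It,cv2.COLOR_RGB2HSV);m=(ht[...,0]<20)&(ht[...,1]>110)&(Pt[...,2]>50)&(Pt[...,2]<80)&(abs(Pt[...,0]-493)<60)&(abs(Pt[...,1]+60)<60)
T=Pt[m];print('top block',len(T),T.min(0),T.max(0),np.median(T,0))
E
```

```text
top frame 194 ((493.089111328125, -60.367740631103516), (81.79995727539062, 57.58716583251953), 88.38407135009766)
scene red [ 492.07711119 -101.90721034    2.21197709] [525.69658728 -15.52949433   9.01868028]
163 [479.57608547 -87.75513959  52.78883772] [516.8091682  -30.27521335  77.88898024]
143 ((497.91290283203125, -59.18083953857422), (58.573455810546875, 35.70225143432617), 87.18168640136719) [65.68996515 67.8268397  69.66971191]
slope [-1.86175610e-02  1.08173080e-02  6.77288001e+01]
zmin [43.09772283 45.54645797 48.19853233]
top block 55 [475.60511378 -50.7618014   61.31479657] [493.48069448 -28.64690809  68.94636016] [480.28374919 -35.31116625  65.61431346]
```

Call:
send_rows([
  [[-0.02,-0.03,-0.2,0,255],[0,0,-0.2,0,255],[0,0,-0.15,0,255],[0,0,-0.1,0,255],[0,0,0,0,255],[0,0,0,0,255]],
])

```text
clock: 37.1
eef_pos: [494.0, -60.3, 65.0]
tool_rot: [[-0.999, 0.031, 0.032], [0.032, 0.999, 0.019], [-0.032, 0.02, -0.999]]
force: [-0.8, 0.2, -1.3]
width: 23.1
```

Call:
send_rows([
  [[-0.02,0,-0.06,0,255],[0,0,0,0,255],[0,0,0,0,255],[0,0,0,0,255]],
])

```text
clock: 37.6
eef_pos: [493.5, -60.4, 62.9]
tool_rot: [[-0.999, 0.031, 0.033], [0.032, 0.999, 0.018], [-0.033, 0.019, -0.999]]
force: [0.8, 0.4, -1.3]
width: 23.5
```

```bash
python3 - <<'E'
from h import *
s=ctrl.read_state();print(s['clock'],s['eef_pos'],s['tool_rot'][2],np.abs(s['joint_velocities']).max(),s['width'])
im,d=viewer.capture('scene');P=cloud('scene',d);save('scene9.png',cv2.resize(im[150:350,150:400],None,fx=3,fy=3,interpolation=3))
near=(abs(P[...,0]-495)<60)&(abs(P[...,1]+60)<60)&(d>0)
hsv=cv2.cvtColor(im,cv2.COLOR_RGB2HSV);br=near&(hsv[...,0]<20)&(hsv[...,1]>110)
Q=P[br];top=Q[(Q[:,2]>33)&(Q[:,2]<43)]
print(len(top),cv2.minAreaRect(top[:,:2].astype(np.float32)),np.median(top[:,2]))
A=np.c_[top[:,:2]-top[:,:2].mean(0),np.ones(len(top))];print('slope',np.linalg.lstsq(A,top[:,2],rcond=None)[0])
pap=(abs(P[...,0]-560)<40)&(abs(P[...,1]+60)<60)&(d>0);print('paper z',np.median(P[pap][:,2]))
it,_=viewer.capture('top');save('top9.png',it)
s=ctrl.read_state();print(s['eef_pos'])
E
```

```text
37.6 [493.51792452 -60.38147254  62.89401702] [-0.03258154  0.01947462 -0.99927933] 0.0015639436870079765 23.529234271089166
128 ((498.3129577636719, -59.985496520996094), (61.351234436035156, 33.63506317138672), 85.04633331298828) 39.07546308628723
slope [-6.19975696e-04  1.31350787e-03  3.90145071e+01]
paper z 8.347769100660816
[493.53310812 -60.39280561  62.90061962]
```

View pics/scene9.png

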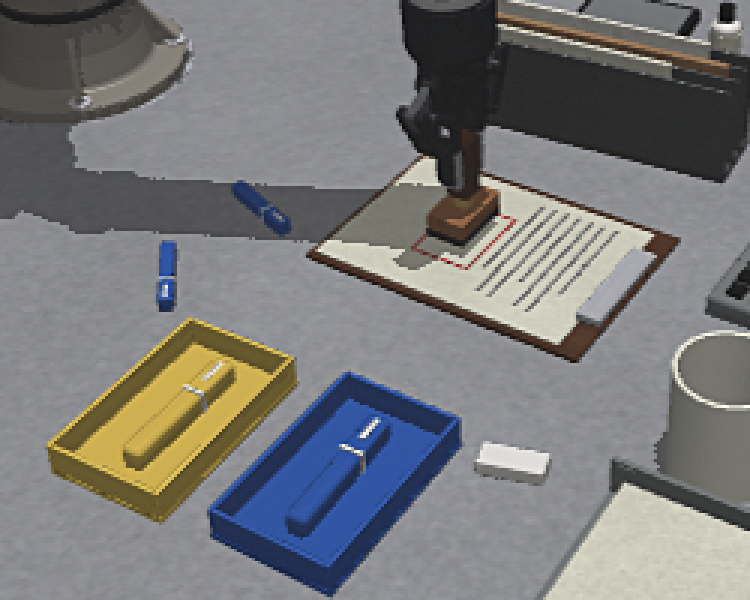

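View pics/top9.png

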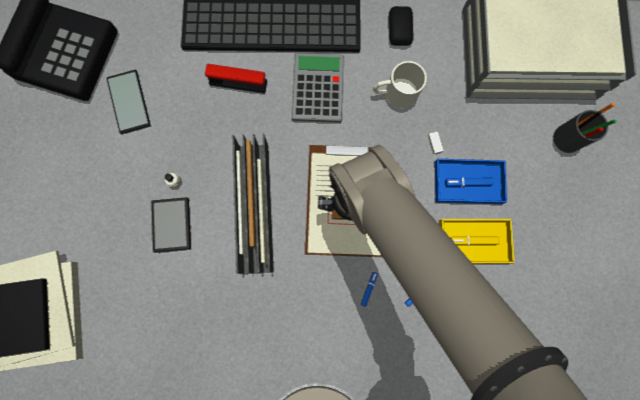

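```bash
python3 -c "
from h import *
print(ctrl.hand_in())"
```

```text
the job is handed in; nothing more can be done
None
```

I laid both highlighters in the trays of their own colour. I then lifted the stamp and carried it over the rack to the red frame. It is held still there, and I handed the job in at about 37.7 s; no verdict is reported.

**Last checks:**
- **Highlighters:** the final pictures show each one lying in its own tray, released.
- **Position:** the tool was at x 493.5, y -60.4 mm. The frame centre measures 493.1, -60.4, so the stamp is centred within about 1–2 mm.
- **Height:** the underside is 9–11 mm above the paper; the camera gives 8.7 mm and the tool height 11 mm.
- **Long side:** the jaws hold it at 88.2°, against 88.4° for the frame. The camera gives 85–87°, still inside the limit of about 8°.
- **Tilt:** about 0.02–0.04 rad, against a limit of 0.1.
- **Rack:** the stamp's underside was about 150 mm above the desk as it crossed the 105 mm rack.
- **Bottle and eraser:** they look unmoved in the pictures.

**What did not go smoothly:**
- **Tool tilt:** the tool slowly leaned away from vertical, up to about 0.13 rad. Pressing the open fingers on the bare desk (about 30 N) did not straighten it. Pulling the arm in to its inner reach limit did, before I gripped the stamp.
- **Joint range:** during that pull, joint 2 read -0.494 rad, just past its listed -0.49. I could not tell whether that counts as passing the range.
- **Camera disagreement:** the side camera read about 4 mm farther in x and 3 mm higher than the top one, so I judged the stamp relative to the frame and the paper.

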